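# Ratchet-clamp a burner head for service

## Robot

A 6-joint arm with a two-finger parallel gripper is mounted at the origin on the work surface. World frame = base frame: x ahead of the robot, y to its left, z up, the work surface at z = 0. Lengths are in m, angles in rad, forces in N, time in s.
With the tool pointing down it reaches from about 0.35 to 0.775 m from the base axis. Payload 7.3 kg.
Tool frame: the origin (TCP) lies at the very end of the fingers, on their centre line; the grasp point (between the pads) lies 19 mm behind it; z points along the fingers, y is the line along which they close (so a half turn about z gives the same grasp; the last joint's range is limited). The gripper opens to 92 mm and grips with 3 to 60 N. Pads are 19 mm wide; open, the fingers measure 130 mm over their backs; the gripper's body (75 mm by 190 mm) begins 47 mm behind the grasp point.
Start: joints at [-1.42, 0.342, 1.524, -0, 1.275, -0.146], TCP at [0.154, -0.502, 0.227] pointing down, gripper open.
Joint ranges: [-2.53, 2.53], [-0.77, 2.02], [0.04, 2.7], [-1, 4.14], [0.28, 2.66], [-3.11, 3.11]. Speed limits (rad/s): [2.57, 2.57, 3.14, 3.14, 3.14, 3.14].

## Interface

Orientations are given as [roll, pitch, yaw] about the fixed x, y, z axes, in that order (R = Rz(yaw) Ry(pitch) Rx(roll)).
In Python, from cell import robot gives the robot as it stands.
- The arm moves only by the tool apply_moves, never from a script. Its argument "motion" is text: rows parted by semicolons, each of 7 numbers parted by spaces: the opening in per cent of the stroke, from 0 (shut) to 100 (fully open), then the shift along the tool's x, y, z in cm, then the turn, a rotation vector about the tool's x, y, z in rad. A call has 1 to 20 rows; each row shifts and turns the commanded pose from where the row before left it, along the tool's axes as they then stand; what a row does not reach is not made up. A row lasts 1/8 s, in which the tool goes at most 62.5 mm and 10.7 degrees, less where a joint would pass 70% of its speed; a pose out of reach is approached as far as the arm can. A call with a gripper value outside its range is refused whole. The fingers move at their own pace and stop on an object; "force" is the grip in N (left out, the last holds). Time passes only in rows, so rows that do not move let the fingers close. It gives the time, the measured TCP pose, the force, the opening and the grip force at its end, in the units of the state.
- robot.observe(): the state, without advancing time (a new reading comes with each control period).
- robot.read_camera(name): name is "side" or "top" or "wrist"; returns a dict with "img" (480x640x3 uint8, red, green, blue), "fovy" (degrees; the focal length in pixels is half the picture's height over the tangent of half this angle, whatever the lens; pixels are square), "cx", "cy" (the principal point, pixels), "R" (3x3) and "t" (3): a world point X has camera coordinates R X + t; the wrist camera has in their place "hand_eye" (4x4, takes a point from camera to tool coordinates, whose origin is the TCP and whose axes are the flange's). Camera axes: x right, y down, z forward; pixel columns grow to the right and rows downward; lengths in m; the calibration is good to about 2 mm. A picture is of the moment at which its call begins: read the wrist's pose just before it. There is no depth.
- robot.hand_in(): hands the job in; it is judged then, once.
Trained networks look in a picture, given as the dict that the camera call returned (one of the last four; its "shot" number tells which), for a name from the list of things; names that differ only in an ending like _2 or _b are one class to them, and where a whole thing is asked for, a point or a joint stands for the part that bears it (a point fixed in the world has none). Each returns a list of dicts, best first, with "score" (0 to 1); they miss things now and then, are a little off and sometimes report something else, mostly with a low value. They report only what shows in the picture. A call takes as long as a camera call. They do not tell look-alikes from the thing itself.
- robot.search_frame(target, picture): "centre" ([x, y, z] in m, in world coordinates, good to about 4 mm: the middle of the surface that is visible of it).
- robot.trace(target, picture): "pixels" (480x640 bool, what is visible of it).
The state is a dict: "time": time; "qpos": joint angles; "qvel": joint speeds; "joint_efforts": joint torques, N m; "tool_pos": TCP position; "tool_rot": TCP orientation; "contact_force": force on the tool from outside, world axes, zero at the start; "torque": the same for the moment, N m; "opening": finger opening in m; "grip_force": force on a finger pad.
Only numpy, scipy, OpenCV 4.12 (cv2) and the standard library are available. Lean on these libraries where they do the work, as an engineer would, in place of code of your own. Each camera call takes 0.05 s, during which the arm holds its last target. There are 200 camera calls.

## Task

Stand the loose brass burner head upright, jets up, on the bed of the blue ratchet clamp, midway across the bed between the orange sprung pad and the fixed back jaw. Then pump the red-handled lever stroke by stroke, stop to stop, until the pad grips the head and has been pushed about half-way into its jaw (never all the way in), without bending the springy lever hard against its stops. Let go, and do not disturb the jar, the flask and the brass fitting.

Things in the scene. Friction and masses are not known exactly. Their poses are not given: they have to be found in the camera images.
- clamp: Blue steel clamp bolted to the bench, 262 mm long along its y axis. Origin on the bench; z up; y = the way the moving jaw closes; x = away from the lever side. Bed 76 mm wide, top at z = 12 mm, centred on x = 0. Moving jaw 50 mm wide, top 51 mm; its orange sprung pad (40 wide, 32 high) starts with its face at y = -5 mm. Fixed back jaw 56 mm wide, top 50 mm.
- bed_spot (a point): Point on top of the bed at x = 0, y = 26, z = 12 mm of the clamp, between the pad and the fixed back jaw, whose face lies at y = 57 to 64 mm, different each time and not reported. The burner head stood here, squared to the clamp, clears both by 6 mm or more. Axes as the clamp's.
- pivot (a point): Point on the upright axis of the lever and the ratchet wheel (24 brass teeth, 92 mm across), at x = -20, y = -95 mm of the clamp, 80 mm above the bench. Each full stroke turns the wheel one tooth and moves the jaw about 5 mm (4 mm when pressing); a pawl holds the gain. Axes as the clamp's.
- handle (a point): Centre of the red upright handle, a free-turning sleeve 22 mm across, 54 to 102 mm above the bench, 110 mm from the pivot, roughly to clamp -x of it. It swings level through 20 degrees (38 mm) between a rest stop and, counter-clockwise from above, a forward stop; where both lie differs by 14 degrees either way and is not reported; it starts anywhere between. A tooth takes 15 degrees, both ways.
- blade (a joint): Bend of the springy lever, rad, + when the handle is pushed forward, 0.006 per N at the handle: under load the handle must go well beyond the unloaded stop. 1 to 3 N moves it free, up to 11 N with the pad half in; at either stop the force climbs 1.5 N per mm, so 13 to 16 N is a sure stop. Past 0.14 rad (23 N) it is overstrained. The lever stays where it is left.
- pad (a joint): How far the orange sprung pad has been pushed into its jaw, in m: 0 = fully out, 0.015 = all the way in. Its spring takes 5 N per mm; no preload.
- burner_center (a point): Centre of the loose brass burner head, a block 44 mm (its x) by 50 mm (its y) by 42 mm high with nine dark jets 4 mm tall on top, about 0.4 kg; starts standing upright on the bench. z = up through the jets. It may be put in either way round.
- jar: Bystander: amber glass jar with blue cap, 56 mm diameter, 70 mm tall; origin centre of its underside.
- fitting: Bystander: stepped brass and steel pipe fitting, 48 mm diameter, 50 mm tall; origin centre of its underside.
- flask: Bystander: small conical glass flask, 66 mm diameter, 74 mm tall; origin centre of its underside.
Not all that is in view belongs to the job. What is shaped like the part that bears burner_center but purple is not meant.

How it is judged:
On the way, in this order (a step that is already met when the one before it is completed fails the run):
1. the burner head stands on the clamp's bed between pad and back jaw (z of burner_center in the frame of clamp between 0.03 and 0.037 m and x of burner_center in the frame of clamp between -0.014 and 0.014 m and y of burner_center in the frame of clamp between 0.01 and 0.06 m and angle between burner_center's own z axis and vertical below 0.1 rad), for 0.2 s.
2. the pad has been pushed 4 to 11 mm into its jaw against the head (value of joint pad between 0.004 and 0.011 m), for 0.3 s.
At the end, for the whole second after the job is handed in: The burner head stands upright (within 0.1 rad) on the bed, at most 14 mm off the bed's centre line, and clamped, with the pad pushed in by 4 to 11 mm of its 15 mm (all of step 1 and all of step 2); the robot touches nothing.
It fails at once if the pad was pushed in beyond 13.5 mm (value of joint pad above 0.0135 m).
It fails at once if the lever was bent by more than 0.14 rad (about 23 N at the handle) (value of joint blade above 0.14 rad or value of joint blade below -0.14 rad).
It fails at once if the jar was moved by more than 20 mm or tipped (distance of jar from where it was at the start of the episode above 0.02 m or angle between jar's own z axis and vertical above 0.3 rad).
It fails at once if the fitting was moved by more than 20 mm or tipped (distance of fitting from where it was at the start of the episode above 0.02 m or angle between fitting's own z axis and vertical above 0.3 rad).
It fails at once if the flask was moved by more than 20 mm or tipped (distance of flask from where it was at the start of the episode above 0.02 m or angle between flask's own z axis and vertical above 0.3 rad).
It also fails if it takes over 72 s, if anything falls off the work surface, if the arm or the gripper's body presses on something with over 40 N, if the wrist force passes 120 N, or if a joint passes its speed limit or range.

## Working session

There is one attempt and no reset: what is moved stays moved. The work goes in short steps, Python scripts to look and compute and a tool call to move; the robot and the scene stay as the last step left them, time stands still between calls to the robot, and variables do not carry over. Pictures are saved under pics/ and viewed, at most 10 in all, crops included, and the job is handed in when it is done.

Besides the shell and the picture viewer there is one more tool, called after "Request:" as name(argument=value, ...), one argument or row to a line, values as JSON. apply_moves: Moves the arm, as the interface text tells. Its arguments: {"type":"object","properties":{"motion":{"type":"string"},"force":{"type":"number"}},"required":["motion"]}

```bash
mkdir -p pics; ls; python3 - <<'E'
from cell import robot
import cv2,numpy as np
s=robot.observe();print({k:np.round(v,3).tolist() for k,v in s.items()})
for n in ['top','side']:
    p=robot.read_camera(n);cv2.imwrite(f'pics/{n}0.png',p['img'][:,:,::-1]);print(n,p['fovy'],p['cx'],p['cy'],np.round(p['R'],4).tolist(),np.round(p['t'],4).tolist())
    for t in ['clamp','handle','burner_center','jar','fitting','flask','pad','blade']:
        print(t,[(np.round(d['centre'],3).tolist(),round(d['score'],2)) for d in robot.search_frame(t,p)[:3]])
E
```

```text
pics
{'time': 0.0, 'qpos': [-1.42, 0.343, 1.525, -0.0, 1.275, -0.146], 'qvel': [0.0, 0.0, 0.0, -0.0, -0.001, -0.0], 'joint_efforts': [0.0, -43.125, -24.422, 0.072, 0.056, -0.0], 'tool_pos': [0.154, -0.502, 0.226], 'tool_rot': [-3.14, -0.0, 0.297], 'contact_force': [-0.652, 0.122, 0.06], 'torque': [-0.041, 0.029, 0.035], 'grip_force': 0.0, 'opening': 0.092}
top 56.55584109058962 320.87195734550687 240.55178647717406 [[-0.0092, -0.9998, 0.0198], [-0.9918, 0.0066, -0.1276], [0.1274, -0.0208, -0.9916]] [-0.0478, 0.5533, 0.8995]
clamp [([0.6, 0.267, 0.045], 0.67), ([0.586, -0.0, 0.014], 0.59)]
handle [([0.468, -0.11, 0.105], 0.41)]
burner_center [([0.598, 0.268, 0.043], 0.63), ([0.514, 0.18, 0.048], 0.59)]
jar [([0.433, 0.299, 0.067], 0.87)]
fitting [([0.598, 0.265, 0.042], 0.66), ([0.463, -0.38, 0.024], 0.65)]
flask [([0.644, -0.296, 0.036], 0.91)]
pad [([0.59, 0.006, 0.044], 0.62)]
blade [([0.524, -0.092, 0.049], 0.77), ([0.586, 0.004, 0.015], 0.43)]
side 43.02284628639876 329.4028697810473 237.32202512158077 [[-0.945, -0.3268, -0.0077], [-0.1996, 0.5954, -0.7783], [0.259, -0.734, -0.6279]] [0.4916, 0.1848, 1.0115]
clamp [([0.576, 0.006, 0.012], 0.87)]
handle [([0.468, -0.102, 0.078], 0.71)]
burner_center [([0.597, 0.281, 0.04], 0.8), ([0.515, 0.196, 0.042], 0.78)]
jar [([0.431, 0.325, 0.059], 0.56)]
fitting [([0.459, -0.384, 0.019], 0.58)]
flask [([0.642, -0.295, 0.034], 0.59)]
pad [([0.591, 0.01, 0.034], 0.65), ([0.576, 0.009, 0.014], 0.4)]
blade [([0.502, -0.098, 0.061], 0.67)]
```

View pics/top0.png

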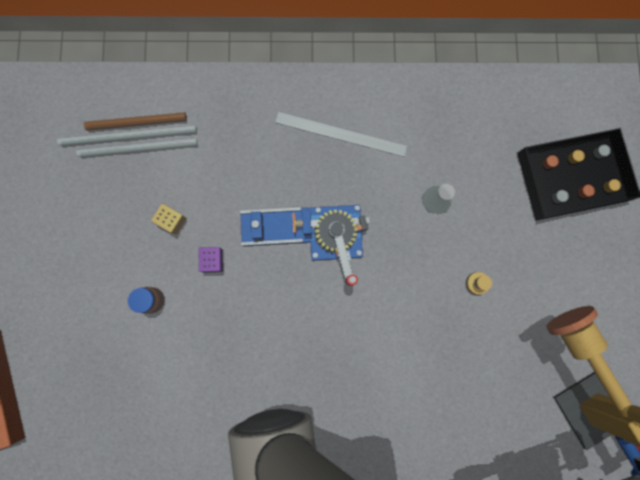

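View pics/side0.png

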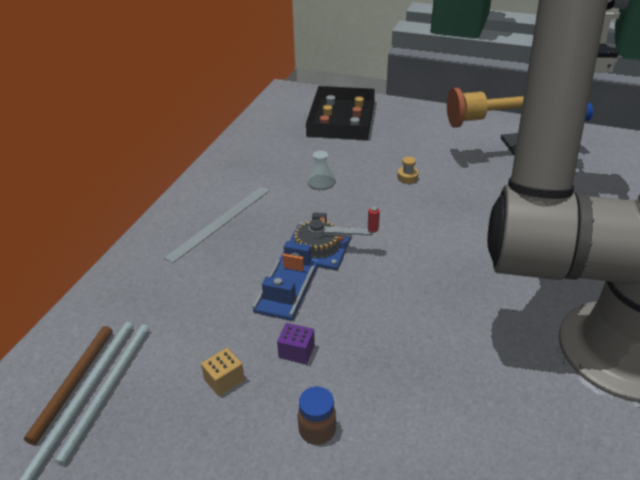

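The real brass head is at top px (168,219) and the purple decoy is at (210,260). The clamp runs along world +y, from px 365 to 240. The red handle is at (351,281) in the top view.

Request:
apply_moves(
  motion="100 0 0 0 0 0 -0.182;100 0 0 0 0 0 -0.182;100 0 0 0 0 0 -0.182;100 0 0 0 0 0 -0.182;100 0 0 0 0 0 -0.182;100 0 0 0 0 0 -0.182;100 0 0 0 0 0 -0.182;100 3 4 -1 0 0 0;100 3 4 -1 0 0 0;100 3 4 -1 0 0 0;100 3 4 -1 0 0 0;100 3 4 -1 0 0 0;100 3 4 -1 0 0 0;100 3 4 -1 0 0 0;100 3 4 -1 0 0 0;100 5 1 0 0 0 0;100 5 1 0 0 0 0;100 5 1 0 0 0 0;100 5 1 0 0 0 0",
)

```text
time: 3.28
tool_pos: [0.5137, -0.0604, 0.3068]
tool_rot: [3.141, 0.0, 1.571]
contact_force: [0.4, -0.4, -0.6]
opening: 0.0917
grip_force: 0.0
```

```bash
cat > h.py <<'E'
from cell import robot
import cv2,numpy as np
from scipy.spatial.transform import Rotation as Ro
def shot(n,save=None):
    s=robot.observe(); p=robot.read_camera(n); f=240/np.tan(np.radians(p['fovy'])/2)
    if n=='wrist':
        H=np.array(p['hand_eye']);R=Ro.from_euler('xyz',s['tool_rot']).as_matrix()
        A=R@H[:3,:3]; o=R@H[:3,3]+s['tool_pos']   # cam->world
    else:
        A=np.array(p['R']).T; o=-A@np.array(p['t'])
    if save: cv2.imwrite(f'pics/{save}.png',p['img'][:,:,::-1])
    K=(f,p['cx'],p['cy'])
    return p,A,o,K
def ray(c,uv,z):
    p,A,o,(f,cx,cy)=c; uv=np.atleast_2d(uv).astype(float)
    d=np.c_[(uv[:,0]-cx)/f,(uv[:,1]-cy)/f,np.ones(len(uv))]@A.T
    return o+d*((z-o[2])/d[:,2])[:,None]
def proj(c,X):
    p,A,o,(f,cx,cy)=c; q=(np.atleast_2d(X)-o)@A
    return np.c_[f*q[:,0]/q[:,2]+cx,f*q[:,1]/q[:,2]+cy]
def st():
    s=robot.observe();print({k:np.round(s[k],3).tolist() for k in ['time','qpos','tool_pos','tool_rot','contact_force','opening','grip_force']})
def find(c,names):
    for t in names: print(t,[(np.round(d['centre'],3).tolist(),round(d['score'],2)) for d in robot.search_frame(t,c[0])[:3]])
E
python3 - <<'E'
from h import *
st();c=shot('wrist','w1');print(np.round(c[0]['hand_eye'],3),c[0]['fovy'],c[2])
find(c,['clamp','handle','pad','blade'])
E
```

```text
{'time': 3.275, 'qpos': [-0.265, 0.277, 1.395, -0.0, 1.469, -0.265], 'tool_pos': [0.514, -0.06, 0.307], 'tool_rot': [3.141, 0.0, 1.571], 'contact_force': [0.375, -0.359, -0.572], 'opening': 0.092, 'grip_force': 0.0}
[[-0.    -0.955 -0.297  0.08 ]
 [ 1.    -0.    -0.    -0.001]
 [ 0.    -0.297  0.955 -0.158]
 [ 0.     0.     0.     1.   ]] 61.94073020114176 [0.5129076  0.02001121 0.46511123]
clamp [([0.588, 0.009, 0.015], 0.68)]
handle [([0.471, -0.102, 0.098], 0.78)]
pad [([0.59, 0.003, 0.042], 0.9)]
blade [([0.52, -0.096, 0.057], 0.62)]
```

View pics/w1.png

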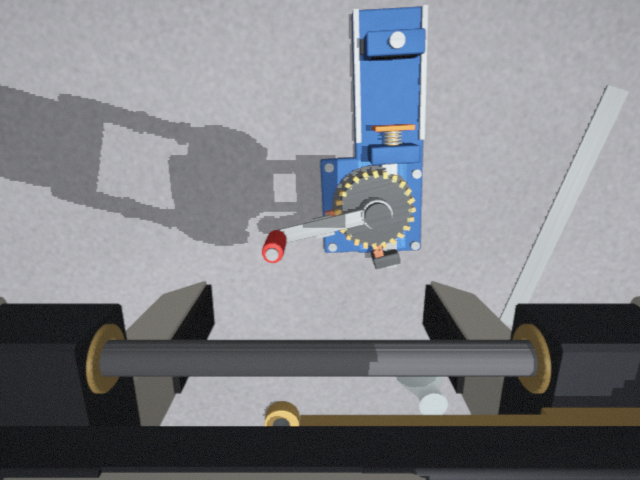

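The wrist view shows the bed rails at px x≈353 to 426, the pad at (394,128), the back jaw at (395,42), the wheel hub at (377,213) and the handle top at (272,254). I'll work out the clamp pose from these points, then move on to look at the burner head.

```bash
python3 - <<'E'
from h import *
c=shot('wrist')
im=c[0]['img'];hsv=cv2.cvtColor(im,cv2.COLOR_RGB2HSV)
b=((hsv[...,0]>100)&(hsv[...,0]<130)&(hsv[...,1]>120))
ors=((hsv[...,0]<18)&(hsv[...,0]>5)&(hsv[...,1]>150)&(hsv[...,2]>80))
ors[:110]=0;ors[138:]=0;ors[:,:360]=0;ors[:,430:]=0
ys,xs=np.nonzero(ors);print('pad px',xs.min(),xs.max(),ys.min(),ys.max())
# bed edges (blue or white between rows 60..115)
L=[];Rr=[]
for r in list(range(62,118,4)):
    x=np.nonzero(b[r,340:440])[0]+340
    L.append((x.min(),r));Rr.append((x.max(),r))
for nm,l in(('L',L),('R',Rr)):
    w=ray(c,l,.012);k=np.polyfit(w[:,1],w[:,0],1);print(nm,l[0],l[-1],k, 'x at y=.03',np.polyval(k,.03))
for nm,uv,z in [('padL',(373,127),.044),('padR',(415,127),.044),('padface',(394,124),.044),('jawLnear',(366,54),.05),('jawRnear',(425,54),.05),('jawLfar',(367,31),.05),('jawRfar',(425,30),.05),('hub',(377,213),.09),('handle',(271,255),.102),('end L',(354,10),.012),('end R',(427,7),.012),('baseNL',(326,252),.005),('baseNR',(421,249),.005),('bolt1',(329,168),.01),('bolt2',(417,174),.01),('bolt3',(333,247),.01),('bolt4',(416,245),.01)]:
    print(nm,np.round(ray(c,uv,z)[0],4))
cv2.imwrite('pics/w1c.png',cv2.resize(im[0:270,240:460,::-1],None,fx=2.2,fy=2.2,interpolation=cv2.INTER_CUBIC))
E
```

```text
pad px 373 409 123 128
L (np.int64(361), 62) (np.int64(362), 114) [-0.05877099  0.5612524 ] x at y=.03 0.5594892719409511
R (np.int64(420), 62) (np.int64(418), 114) [-0.05353186  0.62198844] x at y=.03 0.6203824886691948
padL [0.5683 0.0024 0.044 ]
padR [0.611  0.0024 0.044 ]
padface [0.5895 0.0053 0.044 ]
jawLnear [0.5581 0.0697 0.05  ]
jawRnear [0.6143 0.0697 0.05  ]
jawLfar [0.5583 0.0895 0.05  ]
jawRfar [0.6126 0.0904 0.05  ]
hub [ 0.5694 -0.0761  0.09  ]
handle [ 0.4671 -0.1148  0.102 ]
end L [0.5487 0.1152 0.012 ]
end R [0.6221 0.1179 0.012 ]
baseNL [ 0.5222 -0.1464  0.005 ]
baseNR [ 0.6378 -0.1425  0.005 ]
bolt1 [ 0.5249 -0.0437  0.01  ]
bolt2 [ 0.625  -0.0505  0.01  ]
bolt3 [ 0.5305 -0.1383  0.01  ]
bolt4 [ 0.6301 -0.1357  0.01  ]
```

View pics/w1c.png

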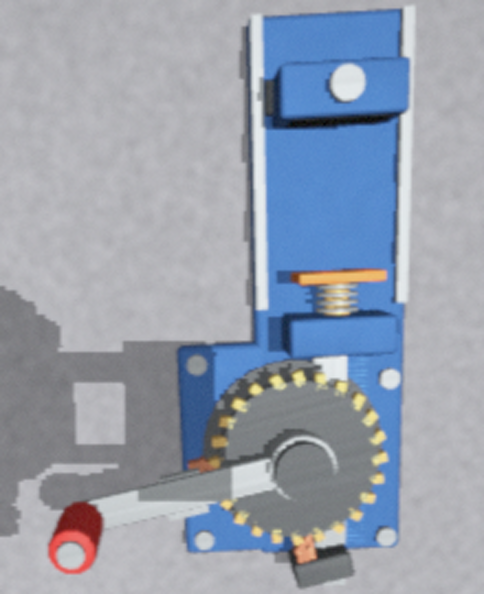

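Request:
apply_moves(
  motion="100 5 1 0 0 0 0;100 5 1 0 0 0 0;100 5 1 0 0 0 0;100 5 1 0 0 0 0;100 3 2 3 0 0 0;100 0 1 3 0 0 0;100 0 0 0 0 0 0;100 0 0 0 0 0 0",
)

```text
time: 4.58
tool_pos: [0.5841, 0.1667, 0.2479]
tool_rot: [3.14, 0.0, 1.569]
contact_force: [0.4, 0.9, 0.1]
opening: 0.0915
grip_force: 0.0
```

```bash
python3 - <<'E'
from h import *
st();c=shot('wrist','w2')
find(c,['clamp','burner_center','pad'])
for d in robot.trace('burner_center',c[0])[:2]:
    m=d['pixels'];ys,xs=np.nonzero(m);print(d['score'],m.sum(),xs.min(),xs.max(),ys.min(),ys.max())
E
```

```text
{'time': 4.575, 'qpos': [0.152, 0.482, 1.247, -0.0, 1.412, 0.154], 'tool_pos': [0.584, 0.167, 0.248], 'tool_rot': [3.14, 0.0, 1.569], 'contact_force': [0.37, 0.926, 0.123], 'opening': 0.091, 'grip_force': 0.0}
clamp [([0.589, 0.035, 0.012], 0.62)]
burner_center [([0.518, 0.184, 0.042], 0.91), ([0.6, 0.275, 0.045], 0.65)]
pad [([0.6, 0.006, 0.021], 0.43)]
0.68 2989 216 277 159 213
```

View pics/w2.png

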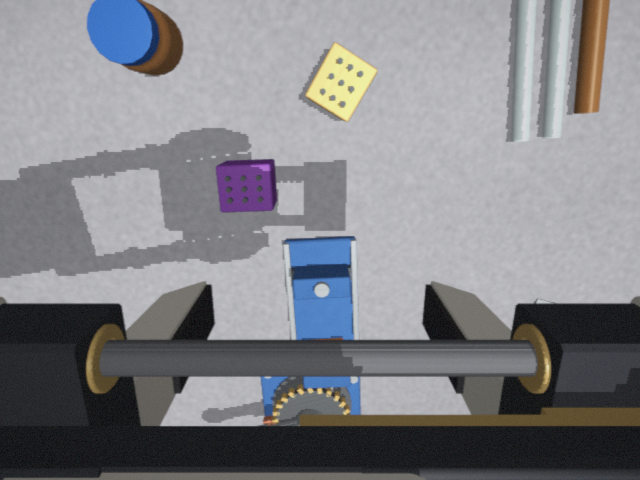

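The brass head is at px (341,82), turned about 30°, and the purple decoy is at (247,186). Next I'll get the head's exact top-face pose and check the pivot.

```bash
python3 - <<'E'
from h import *
c=shot('wrist');im=c[0]['img']
hsv=cv2.cvtColor(im,cv2.COLOR_RGB2HSV)
roi=np.zeros(im.shape[:2],bool);roi[25:140,290:395]=1
m=(hsv[...,0]>15)&(hsv[...,0]<35)&(hsv[...,1]>70)&roi
print('V hist',np.histogram(hsv[...,2][m],8))
for th in (60,150,200,225):
    mm=cv2.morphologyEx((m&(hsv[...,2]>th)).astype(np.uint8),cv2.MORPH_CLOSE,np.ones((7,7)))
    ct=max(cv2.findContours(mm,0,2)[0],key=cv2.contourArea)
    w=ray(c,ct[:,0,:],.042)[:,:2]
    (x,y),(a,b),an=cv2.minAreaRect((w*1000).astype(np.float32)); print(th,x,y,a,b,an)
# jets
top=cv2.morphologyEx((m&(hsv[...,2]>150)).astype(np.uint8),cv2.MORPH_CLOSE,np.ones((9,9)))
d=((hsv[...,2]<130)&(cv2.erode(top,np.ones((5,5)))>0)).astype(np.uint8)
n,l,s,ce=cv2.connectedComponentsWithStats(d)
for i in range(1,n):
    if s[i,4]>4: print('jet',np.round(ce[i]),s[i,4],np.round(ray(c,ce[i],.046)[0,:2],4))
E
```

```text
V hist (array([  11,    9,   26,   45,   63,  106,  197, 2445]), array([119.   , 134.375, 149.75 , 165.125, 180.5  , 195.875, 211.25 ,
       226.625, 242.   ]))
60 602.74169921875 270.11456298828125 49.84764862060547 43.64485549926758 59.325889587402344
150 602.81982421875 270.2440490722656 49.495426177978516 43.66093063354492 59.2508659362793
200 603.2504272460938 270.3463439941406 48.87067413330078 42.84569549560547 59.266998291015625
225 603.2487182617188 270.370361328125 47.75065994262695 41.56001663208008 59.11937713623047
```

Request:
apply_moves(
  motion="100 5.2 1 0 0 0 0;100 5.1 0.9 0 0 0 0;100 0 0 0 0 0 0.178;100 0 0 0 0 0 0.178;100 0 0 0 0 0 0.178;100 0 0 5 0 0 0;100 0 0 5 0 0 0;100 0 0 5 0 0 0;100 0 0 0 0 0 0;100 0 0 0 0 0 0",
)

```text
time: 6.12
tool_pos: [0.6038, 0.2714, 0.099]
tool_rot: [3.139, -0.002, 1.037]
contact_force: [0.7, -0.3, -0.4]
opening: 0.0917
grip_force: 0.0
```

```bash
python3 - <<'E'
from h import *
st()
E
```

```text
{'time': 6.125, 'qpos': [0.307, 0.7, 1.277, -0.0, 1.161, 0.841], 'tool_pos': [0.604, 0.271, 0.099], 'tool_rot': [3.139, -0.002, 1.037], 'contact_force': [0.682, -0.271, -0.388], 'opening': 0.092, 'grip_force': 0.0}
```

Request:
apply_moves(
  motion="100 0 0 4 0 0 0;100 0 0 3 0 0 0;100 0 0 1.4 0 0 0;0 0 0 0 0 0 0;0 0 0 0 0 0 0;0 0 0 0 0 0 0;0 0 0 0 0 0 0;0 0 0 0 0 0 0;0 0 0 0 0 0 0;0 0 0 -3 0 0 0;0 0 0 -5 0 0 0",
  force=30,
)

```text
time: 7.5
tool_pos: [0.6004, 0.2703, 0.0903]
tool_rot: [-3.137, 0.006, 1.037]
contact_force: [1.1, -0.1, -3.6]
opening: 0.0438
grip_force: 30.0
```

Request:
apply_moves(
  motion="0 0 0 -4 0 0 0;0 0 0 -2 0 0 0;0 0 0 0 0 0 -0.147;0 0 0 0 0 0 -0.147;0 0 0 0 0 0 -0.147;0 0 0 0 0 0 -0.147;0 -4 -0.4 0 0 0 0;0 -4 -0.4 0 0 0 0;0 -4 -0.4 0 0 0 0;0 -4 -0.4 0 0 0 0;0 -4 -0.4 0 0 0 0;0 -3.2 -0.3 0 0 0 0;0 0 0 0 0 0 0;0 0 0 0 0 0 0;0 0 0 0 0 0 0",
)

```text
time: 9.38
tool_pos: [0.5919, 0.0391, 0.1524]
tool_rot: [-3.141, -0.0, 1.626]
contact_force: [0.8, -0.8, -3.5]
opening: 0.044
grip_force: 30.0
```

```bash
python3 - <<'E'
from h import *
st();c=shot('wrist');t=shot('top');s=shot('side','s2')
# pivot / clamp model check in the top view: orange pad and jaw
im=c[0]['img'];print(np.round(c[2],3))
a=im[:, :, ::-1]; b=s[0]['img'][180:330,220:420,::-1]
cv2.imwrite('pics/mix.png',np.hstack([cv2.resize(a,(480,360)),cv2.resize(b,(300,225)).repeat(1,0) if 0 else cv2.copyMakeBorder(cv2.resize(b,(300,225)),0,135,0,0,0)]))
find(t,['clamp','pad','handle','burner_center']);find(s,['clamp','pad','handle','burner_center'])
E
```

```text
{'time': 9.375, 'qpos': [-0.063, 0.53, 1.436, 0.0, 1.176, -0.119], 'tool_pos': [0.592, 0.039, 0.152], 'tool_rot': [-3.141, -0.0, 1.626], 'contact_force': [0.763, -0.802, -3.549], 'opening': 0.044, 'grip_force': 29.999}
[0.587 0.119 0.311]
clamp [([0.577, -0.042, 0.016], 0.83)]
pad []
handle [([0.578, -0.046, 0.009], 0.66), ([0.466, -0.109, 0.105], 0.41)]
burner_center []
clamp [([0.575, 0.01, 0.011], 0.86)]
pad [([0.592, 0.006, 0.036], 0.8)]
handle [([0.465, -0.099, 0.081], 0.73), ([0.458, -0.378, 0.018], 0.37), ([0.502, -0.097, 0.06], 0.32)]
burner_center [([0.59, 0.062, 0.176], 0.76), ([0.514, 0.195, 0.037], 0.59)]
```

View pics/mix.png

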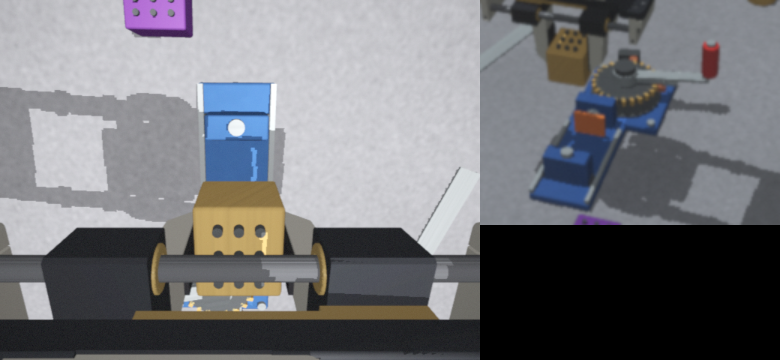

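The head hangs square over the bed, and the back jaw and bed end are visible at px (315,170) and (315,110) full-scale. I'll check the clamp pose again from here.

```bash
python3 - <<'E'
from h import *
c=shot('wrist');im=c[0]['img'];hsv=cv2.cvtColor(im,cv2.COLOR_RGB2HSV)
b=((hsv[...,0]>95)&(hsv[...,0]<130)&(hsv[...,1]>110))
g=hsv[...,2].astype(int)
print('col 295 V',[(r,g[r,295],int(b[r,295])) for r in range(104,240,3)])
for r in (116,122,130,140): 
    x=np.nonzero(b[r,240:400])[0]+240;w=ray(c,[(x.min(),r),(x.max(),r)],.012);print(r,x.min(),x.max(),np.round(w[:,:2],4).tolist(),'mid',np.round(w.mean(0)[:2],4))
for r in (160,170,180):
    x=np.nonzero(b[r,240:400])[0]+240;w=ray(c,[(x.min(),r),(x.max(),r)],.05);print('jaw?',r,x.min(),x.max(),np.round(w[:,:2],4).tolist(),'mid',np.round(w.mean(0)[:2],4))
for uv,z in [((280,110),.012),((355,110),.012),((280,151),.05),((355,151),.05),((280,184),.05),((355,186),.05),((280,190),.05)]: print(uv,np.round(ray(c,uv,z)[0],4))
E
```

```text
col 295 V [(104, np.int64(211), 0), (107, np.int64(206), 0), (110, np.int64(197), 1), (113, np.int64(230), 1), (116, np.int64(228), 1), (119, np.int64(228), 1), (122, np.int64(228), 1), (125, np.int64(228), 1), (128, np.int64(227), 1), (131, np.int64(227), 1), (134, np.int64(228), 1), (137, np.int64(230), 1), (140, np.int64(229), 1), (143, np.int64(229), 1), (146, np.int64(172), 1), (149, np.int64(99), 1), (152, np.int64(180), 1), (155, np.int64(229), 1), (158, np.int64(227), 1), (161, np.int64(227), 1), (164, np.int64(226), 1), (167, np.int64(226), 1), (170, np.int64(225), 1), (173, np.int64(223), 1), (176, np.int64(223), 1), (179, np.int64(222), 1), (182, np.int64(217), 1), (185, np.int64(128), 1), (188, np.int64(161), 1), (191, np.int64(162), 1), (194, np.int64(161), 1), (197, np.int64(161), 1), (200, np.int64(159), 1), (203, np.int64(162), 1), (206, np.int64(159), 1), (209, np.int64(159), 1), (212, np.int64(160), 1), (215, np.int64(159), 1), (218, np.int64(162), 1), (221, np.int64(159), 1), (224, np.int64(159), 1), (227, np.int64(160), 1), (230, np.int64(161), 1), (233, np.int64(157), 1), (236, np.int64(160), 1), (239, np.int64(159), 1)]
116 271 359 [[0.5534, 0.1132], [0.6164, 0.1165]] mid [0.5849 0.1149]
122 271 358 [[0.5535, 0.109], [0.616, 0.1124]] mid [0.5848 0.1107]
130 271 358 [[0.5536, 0.1034], [0.6165, 0.1068]] mid [0.585  0.1051]
140 272 358 [[0.5545, 0.0964], [0.6171, 0.0998]] mid [0.5858 0.0981]
jaw? 160 272 357 [[0.5589, 0.0866], [0.6137, 0.0896]] mid [0.5863 0.0881]
jaw? 170 273 357 [[0.5596, 0.0802], [0.6142, 0.0832]] mid [0.5869 0.0817]
jaw? 180 273 357 [[0.5598, 0.0737], [0.6147, 0.0766]] mid [0.5872 0.0752]
(280, 110) [0.5598 0.1176 0.012 ]
(355, 110) [0.6132 0.1205 0.012 ]
(280, 151) [0.5639 0.0926 0.05  ]
(355, 151) [0.6119 0.0952 0.05  ]
(280, 184) [0.5644 0.0713 0.05  ]
(355, 186) [0.6137 0.0726 0.05  ]
(280, 190) [0.5645 0.0673 0.05  ]
```

Request:
apply_moves(
  motion="0 0 -0.3 0 0 0 0;0 0 0 4 0 0 0;0 0 0 4 0 0 0;0 0 0 2.6 0 0 0;0 0 0 1 0 0 0;0 0 0 0.3 0 0 0;0 0 0 0 0 0 0;0 0 0 0 0 0 0",
)

```text
time: 10.98
tool_pos: [0.5898, 0.0378, 0.0348]
tool_rot: [3.14, 0.0, 1.625]
contact_force: [0.6, -0.4, -3.8]
opening: 0.044
grip_force: 30.0
```

```bash
python3 - <<'E'
from h import *
st();s=shot('side');t=shot('top')
a=cv2.resize(s[0]['img'][200:320,240:400,::-1],(480,360),interpolation=2);b=cv2.resize(t[0]['img'][190:310,230:390,::-1],(320,240),interpolation=2)
cv2.imwrite('pics/mix2.png',np.hstack([a,cv2.copyMakeBorder(b,0,120,0,0,0)]))
E
```

```text
{'time': 10.975, 'qpos': [-0.066, 0.666, 1.56, -0.0, 0.914, -0.119], 'tool_pos': [0.59, 0.038, 0.035], 'tool_rot': [3.14, 0.0, 1.625], 'contact_force': [0.611, -0.45, -3.819], 'opening': 0.044, 'grip_force': 29.999}
```

View pics/mix2.png

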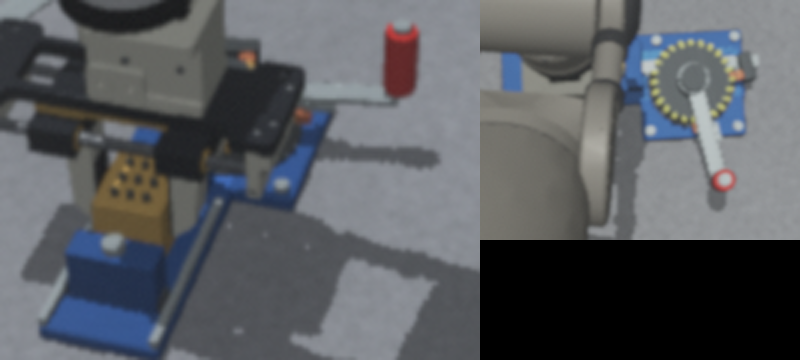

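The head is between the jaws with no contact force. I'll lower it the rest of the way.

Request:
apply_moves(
  motion="0 0 0 0.3 0 0 0;0 0 0 0.2 0 0 0;0 0 0 0.1 0 0 0;0 0 0 0.1 0 0 0;0 0 0 0 0 0 0",
)

```text
time: 11.7
tool_pos: [0.5891, 0.0379, 0.0266]
tool_rot: [-3.141, 0.0, 1.625]
contact_force: [0.4, 0.2, -4.0]
opening: 0.044
grip_force: 30.0
```

Request:
apply_moves(
  motion="0 0 0 0.1 0 0 0;0 0 0 0.1 0 0 0;0 0 0 0 0 0 0",
)

```text
time: 12.08
tool_pos: [0.5892, 0.0379, 0.025]
tool_rot: [3.141, 0.0, 1.625]
contact_force: [-1.1, 0.4, -1.3]
opening: 0.0437
grip_force: 30.0
```

Request:
apply_moves(
  motion="100 0 0 0 0 0 0;100 0 0 0 0 0 0;100 0 0 0 0 0 0;100 0 0 -2 0 0 0;100 0 0 -5 0 0 0;100 0 0 -5 0 0 0;100 0 0 -5.5 0 0 0;100 0 0 0 0 0 0.166;100 0 0 0 0 0 0.166;100 0 0 0 0 0 0.166;100 0 0 0 0 0 0.166;100 0 0 0 0 0 0.166;100 0 0 0 0 0 0.166;100 0 0 0 0 0 0.166;100 0 0 0 0 0 0.166;100 -5 3.5 0 0 0 0;100 -5 3.5 0 0 0 0;100 -3 2 0 0 0 0;100 0 0 0 0 0 0",
)

```text
time: 14.45
tool_pos: [0.49, -0.0878, 0.2001]
tool_rot: [3.141, -0.0, 0.293]
contact_force: [0.4, 0.6, -1.0]
opening: 0.0917
grip_force: 0.0
```

```bash
python3 - <<'E'
from h import *
st();c=shot('wrist','w5');t=shot('top');s=shot('side')
for k in (c,t,s): find(k,['handle','pad','burner_center'])
a=cv2.resize(s[0]['img'][200:320,240:400,::-1],(320,240),interpolation=2)
cv2.imwrite('pics/mix3.png',np.hstack([cv2.resize(c[0]['img'][:,:,::-1],(480,360)),cv2.copyMakeBorder(a,0,120,0,0,0)]))
E
```

```text
{'time': 14.45, 'qpos': [-0.331, 0.316, 1.64, -0.0, 1.185, 0.946], 'tool_pos': [0.49, -0.088, 0.2], 'tool_rot': [3.141, -0.0, 0.293], 'contact_force': [0.414, 0.597, -0.956], 'opening': 0.092, 'grip_force': 0.0}
handle [([0.478, -0.104, 0.094], 0.61)]
pad [([0.591, 0.004, 0.045], 0.7)]
burner_center [([0.517, 0.159, 0.035], 0.72), ([0.586, 0.034, 0.052], 0.6)]
handle [([0.586, 0.064, 0.016], 0.17)]
pad [([0.594, 0.008, 0.05], 0.62), ([0.589, 0.063, 0.009], 0.37)]
burner_center [([0.514, 0.18, 0.047], 0.96), ([0.587, 0.038, 0.056], 0.72)]
handle [([0.466, -0.098, 0.079], 0.81)]
pad [([0.458, -0.382, 0.018], 0.56), ([0.567, 0.002, 0.011], 0.26)]
burner_center [([0.516, 0.196, 0.038], 0.94), ([0.501, -0.098, 0.061], 0.68), ([0.643, -0.296, 0.035], 0.64)]
```

View pics/mix3.png

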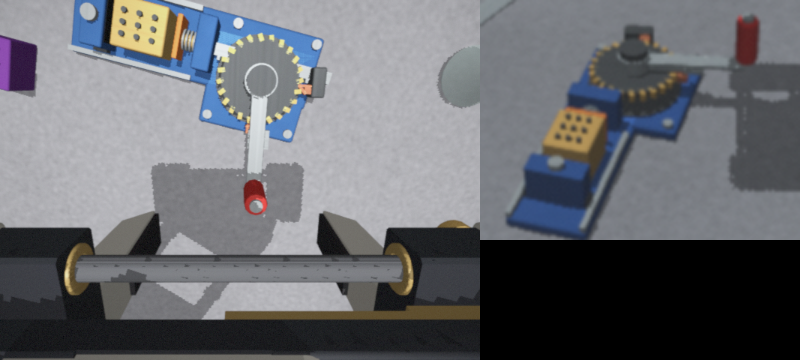

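The head stands upright between pad and jaw, as seen in both views. The handle top is at full-scale wrist px (341,274) and the hub is at about (348,107).

```bash
python3 - <<'E'
from h import *
c=shot('wrist');im=c[0]['img'];hsv=cv2.cvtColor(im,cv2.COLOR_RGB2HSV)
m=((hsv[...,0]<8)|(hsv[...,0]>172))&(hsv[...,1]>150)&(hsv[...,2]>50);m[:220]=0;m[300:]=0;m[:,:300]=0;m[:,380:]=0
y,x=np.nonzero(m);print(x.min(),x.max(),y.min(),y.max())
h=ray(c,(341,274),.102)[0];print('handle',np.round(h,4))
for z in (.06,.08,.09,.1): print('hub',z,np.round(ray(c,(348,107),z)[0],4))
s=robot.observe();R=Ro.from_euler('xyz',s['tool_rot']).as_matrix();print('tool shift',np.round(R.T@(h-s['tool_pos']),4))
E
```

```text
327 357 242 288
handle [ 0.4693 -0.1091  0.102 ]
hub 0.06 [ 0.5763 -0.082   0.06  ]
hub 0.08 [ 0.5757 -0.0806  0.08  ]
hub 0.09 [ 0.5754 -0.08    0.09  ]
hub 0.1 [ 0.5751 -0.0793  0.1   ]
tool shift [-0.0277  0.0156  0.0976]
```

Request:
apply_moves(
  motion="100 -2.8 1.6 0 0 0 0.03;100 0 0 4 0 0 0;100 0 0 4 0 0 0;100 0 0 4 0 0 0;100 0 0 1.6 0 0 0;31 0 0 0 0 0 0;31 0 0 0 0 0 0;31 0 0 0 0 0 0;31 0 0 0 0 0 0;31 0 0 0 0 0 0;31 0 0 0 0 0 0",
  force=10,
)

```text
time: 16.48
tool_pos: [0.4691, -0.1097, 0.0639]
tool_rot: [3.141, -0.0, 0.267]
contact_force: [-0.3, 0.2, -0.2]
opening: 0.0364
grip_force: 0.0
```

Request:
apply_moves(
  motion="31 0 -0.5 0 0 0 0.045;31 0 -0.5 0 0 0 0.045;31 0 -0.5 0 0 0 0.045;31 0 0 0 0 0 0",
)

```text
time: 16.98
tool_pos: [0.4668, -0.097, 0.064]
tool_rot: [3.138, -0.002, 0.132]
contact_force: [1.8, -9.9, -3.8]
opening: 0.0281
grip_force: 5.4
```

Request:
apply_moves(
  motion="31 0 -0.1 0 0 0 0.009;31 0 -0.1 0 0 0 0.009;31 0 0 0 0 0 0",
)

```text
time: 17.35
tool_pos: [0.4667, -0.0957, 0.064]
tool_rot: [3.137, -0.002, 0.114]
contact_force: [1.6, -12.5, -3.2]
opening: 0.0287
grip_force: 6.3
```

Request:
apply_moves(
  motion="31 0 -0.1 0 0 0 0.009;31 0 0 0 0 0 0;31 0 0.5 0 0 0 -0.045;31 0 0.5 0 0 0 -0.045;31 0 0.5 0 0 0 -0.045;31 0 0.5 0 0 0 -0.045;31 0 0.5 0 0 0 -0.045;31 0 0.5 0 0 0 -0.045;31 0 0.5 0 0 0 -0.045;31 0 0.5 0 0 0 -0.045;31 0 0.5 0 0 0 -0.045;31 0 0.5 0 0 0 -0.045;31 0 0 0 0 0 0",
)

```text
time: 18.98
tool_pos: [0.4803, -0.1394, 0.0636]
tool_rot: [-3.141, 0.0, 0.554]
contact_force: [-0.2, 0.6, 0.4]
opening: 0.0285
grip_force: 0.5
```

Request:
apply_moves(
  motion="31 0 0.5 0 0 0 -0.045;31 0 0.3 0 0 0 -0.027;31 0 0 0 0 0 0",
)

```text
time: 19.35
tool_pos: [0.4846, -0.146, 0.0636]
tool_rot: [-3.141, 0.0, 0.626]
contact_force: [-0.2, 0.9, 0.5]
opening: 0.0285
grip_force: 0.7
```

Request:
apply_moves(
  motion="31 0 0.3 0 0 0 -0.027;31 0 0.3 0 0 0 -0.027;31 0 0 0 0 0 0",
)

```text
time: 19.73
tool_pos: [0.4873, -0.1501, 0.0635]
tool_rot: [-3.139, 0.001, 0.682]
contact_force: [-4.6, 4.6, 3.2]
opening: 0.0283
grip_force: 3.4
```

Request:
apply_moves(
  motion="31 0 0.3 0 0 0 -0.02;31 0 0.2 0 0 0 -0.015;31 0 0 0 0 0 0",
)

```text
time: 20.1
tool_pos: [0.4892, -0.1528, 0.0633]
tool_rot: [-3.135, 0.002, 0.717]
contact_force: [-7.3, 8.3, 7.0]
opening: 0.0286
grip_force: 5.7
```

```bash
cat >> h.py <<'E'
def gap():
    # pad face (orange) and head in the top view, positions in px along columns
    t=shot('top');im=t[0]['img'];hsv=cv2.cvtColor(im,cv2.COLOR_RGB2HSV)
    o=(hsv[...,0]<15)&(hsv[...,1]>140)&(hsv[...,2]>90);o[:205]=0;o[245:]=0;o[:,:240]=0;o[:,310:]=0
    y,x=np.nonzero(o)
    if len(x): print('orange px cols',x.min(),x.max(),'rows',y.min(),y.max(),len(x))
    for n in ('pad','burner_center'):
        print(n,[np.round(d['centre'],4).tolist() for d in robot.search_frame(n,t[0])[:2]])
    s=robot.observe();p=np.array(s['tool_pos'])-[.576,-.0825,0];print('lever deg',np.degrees(np.arctan2(p[1],p[0]))%360,'r',np.hypot(p[0],p[1]),'yaw',s['tool_rot'][2],'F',np.round(s['contact_force'],1))
    return t
E
python3 - <<'E'
from h import *
t=gap();st();cv2.imwrite('pics/t6.png',cv2.resize(t[0]['img'][190:310,230:390,::-1],(800,600),interpolation=2))
E
```

```text
pad [[0.588, 0.041, 0.0569]]
burner_center [[0.5144, 0.18, 0.0466], [0.5856, 0.0431, 0.0514]]
lever deg 219.01371132226532 r 0.11165129444574658 yaw 0.7166259153798407 F [-6.9  9.6  6.7]
{'time': 20.25, 'qpos': [-0.453, 0.517, 1.76, 0.001, 0.871, 0.4], 'tool_pos': [0.489, -0.153, 0.063], 'tool_rot': [-3.135, 0.002, 0.717], 'contact_force': [-6.944, 9.586, 6.707], 'opening': 0.028, 'grip_force': 5.64}
```

Request:
apply_moves(
  motion="31 0 0.1 0 0 0 0;31 0 0.1 0 0 0 0;31 0 0 0 0 0 0",
)

```text
time: 20.62
tool_pos: [0.4901, -0.1539, 0.0632]
tool_rot: [-3.134, 0.002, 0.717]
contact_force: [-9.1, 10.4, 8.6]
opening: 0.0281
grip_force: 6.6
```

Request:
apply_moves(
  motion="31 0 -0.5 0 0 0 0.045;31 0 -0.5 0 0 0 0.045;31 0 -0.5 0 0 0 0.045;31 0 -0.5 0 0 0 0.045;31 0 -0.5 0 0 0 0.045;31 0 -0.5 0 0 0 0.045;31 0 -0.5 0 0 0 0.045;31 0 -0.5 0 0 0 0.045;31 0 -0.5 0 0 0 0.045;31 0 -0.5 0 0 0 0.045;31 0 -0.5 0 0 0 0.045;31 0 -0.5 0 0 0 0.045;31 0 -0.5 0 0 0 0.045;31 0 -0.3 0 0 0 0.02;31 0 0 0 0 0 0",
)

```text
time: 22.5
tool_pos: [0.4664, -0.0978, 0.0641]
tool_rot: [3.137, -0.003, 0.112]
contact_force: [0.2, -9.8, -3.9]
opening: 0.0286
grip_force: 4.9
```

```bash
python3 - <<'E'
from h import *
t=gap();s=shot('side');find(s,['pad','burner_center'])
w=shot('wrist');find(w,['pad','burner_center'])
b=cv2.resize(t[0]['img'][190:310,230:390,::-1],(400,300),interpolation=2);a=cv2.resize(s[0]['img'][200:320,240:400,::-1],(400,300),interpolation=2)
w=cv2.resize(w[0]['img'][:,:,::-1],(400,300))
cv2.imwrite('pics/m7.png',np.vstack([np.hstack([a,b]),np.hstack([w,w*0])]))
E
```

```text
pad [[0.5925, 0.0134, 0.043]]
burner_center [[0.5847, 0.0413, 0.0526], [0.5132, 0.1777, 0.0482]]
lever deg 188.04837968826698 r 0.11067391805114295 yaw 0.11193374173900295 F [ 0.8 -9.7 -3.1]
pad []
burner_center [([0.516, 0.196, 0.038], 0.92), ([0.582, 0.044, 0.054], 0.91)]
pad [([0.576, 0.009, 0.04], 0.73), ([0.556, -0.029, 0.013], 0.44)]
burner_center [([0.569, 0.024, 0.049], 0.9)]
```

View pics/m7.png

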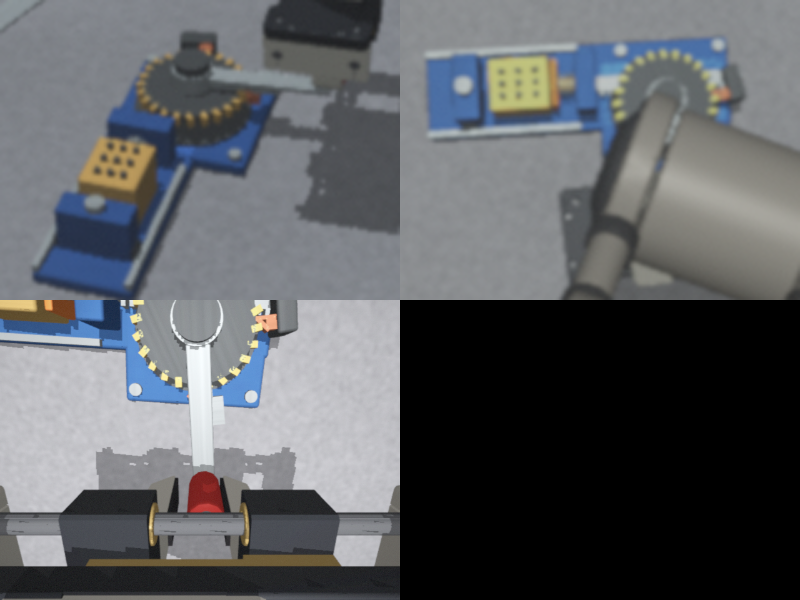

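One tooth gained: the pad has moved about 5 mm closer and the head is still upright. I'll repeat the stroke between the same end positions.

Request:
apply_moves(
  motion="31 0 -0.2 0 0 0 0;31 0 -0.1 0 0 0 0;31 0 0.5 0 0 0 -0.045;31 0 0.5 0 0 0 -0.045;31 0 0.5 0 0 0 -0.045;31 0 0.5 0 0 0 -0.045;31 0 0.5 0 0 0 -0.045;31 0 0.5 0 0 0 -0.045;31 0 0.5 0 0 0 -0.045;31 0 0.5 0 0 0 -0.045;31 0 0.5 0 0 0 -0.045;31 0 0.5 0 0 0 -0.045;31 0 0.5 0 0 0 -0.045;31 0 0.5 0 0 0 -0.045;31 0 0.5 0 0 0 -0.045;31 0 0.3 0 0 0 -0.02;31 0 0.3 0 0 0 0;31 0 0 0 0 0 0",
)

```text
time: 25.2
tool_pos: [0.4896, -0.1544, 0.0634]
tool_rot: [-3.134, 0.002, 0.716]
contact_force: [-8.4, 10.1, 8.8]
opening: 0.0286
grip_force: 6.6
```

Request:
apply_moves(
  motion="31 0 -0.5 0 0 0 0.045;31 0 -0.5 0 0 0 0.045;31 0 -0.5 0 0 0 0.045;31 0 -0.5 0 0 0 0.045;31 0 -0.5 0 0 0 0.045;31 0 -0.5 0 0 0 0.045;31 0 -0.5 0 0 0 0.045;31 0 -0.5 0 0 0 0.045;31 0 -0.5 0 0 0 0.045;31 0 -0.5 0 0 0 0.045;31 0 -0.5 0 0 0 0.045;31 0 -0.5 0 0 0 0.045;31 0 -0.5 0 0 0 0.045;31 0 -0.3 0 0 0 0.02;31 0 -0.3 0 0 0 0;31 0 0 0 0 0 0",
)

```text
time: 27.2
tool_pos: [0.4657, -0.0958, 0.0641]
tool_rot: [3.136, -0.004, 0.112]
contact_force: [0.7, -13.2, -4.3]
opening: 0.0287
grip_force: 6.4
```

```bash
python3 - <<'E'
from h import *
t=gap()
# column profile along bed axis in top view: hue/value per px
hsv=cv2.cvtColor(t[0]['img'],cv2.COLOR_RGB2HSV)
for r in (222,226,230): print(r,[(k,*hsv[r,k].tolist()) for k in range(318-84,316-10)][8:])
E
```

```text
pad []
burner_center [[0.5852, 0.0445, 0.0541], [0.513, 0.1778, 0.045]]
lever deg 186.9128779029235 r 0.11109260111140237 yaw 0.11203101843805374 F [  1.6 -13.   -3.4]
222 [(242, 108, 129, 160), (243, 108, 137, 164), (244, 108, 137, 164), (245, 108, 136, 165), (246, 108, 136, 165), (247, 108, 137, 166), (248, 108, 137, 166), (249, 108, 139, 162), (250, 108, 124, 156), (251, 108, 80, 162), (252, 106, 39, 177), (253, 99, 18, 184), (254, 93, 12, 186), (255, 90, 11, 188), (256, 93, 12, 189), (257, 101, 22, 185), (258, 107, 52, 173), (259, 109, 99, 162), (260, 108, 129, 146), (261, 110, 110, 114), (262, 20, 24, 94), (263, 26, 87, 144), (264, 29, 89, 177), (265, 30, 90, 190), (266, 31, 88, 188), (267, 31, 83, 176), (268, 32, 76, 164), (269, 31, 80, 168), (270, 31, 88, 183), (271, 31, 91, 191), (272, 31, 91, 193), (273, 31, 87, 187), (274, 31, 78, 170), (275, 32, 68, 153), (276, 31, 77, 159), (277, 31, 87, 179), (278, 31, 90, 190), (279, 31, 89, 191), (280, 31, 85, 183), (281, 32, 74, 162), (282, 33, 67, 149), (283, 32, 79, 167), (284, 31, 88, 185), (285, 31, 89, 191), (286, 30, 92, 183), (
[... 2388 characters left out ...]
0, 193), (273, 31, 91, 193), (274, 31, 91, 191), (275, 30, 90, 187), (276, 31, 91, 188), (277, 31, 90, 192), (278, 31, 91, 194), (279, 31, 91, 194), (280, 31, 91, 193), (281, 31, 90, 192), (282, 31, 90, 192), (283, 31, 90, 192), (284, 31, 91, 193), (285, 31, 90, 193), (286, 30, 90, 186), (287, 26, 100, 174), (288, 21, 120, 174), (289, 18, 128, 175), (290, 13, 91, 152), (291, 132, 46, 121), (292, 111, 113, 133), (293, 108, 135, 138), (294, 108, 133, 142), (295, 108, 134, 141), (296, 109, 129, 132), (297, 109, 130, 133), (298, 108, 134, 150), (299, 108, 138, 163), (300, 108, 139, 167), (301, 108, 139, 167), (302, 108, 138, 166), (303, 108, 139, 165), (304, 108, 139, 162), (305, 108, 137, 156)]
```

```bash
cat >> h.py <<'E'
def dist(n=6):
    g=np.mean([shot('top')[0]['img'].astype(float) for _ in range(n)],0)
    R,B=g[224:233,:,0],g[224:233,:,2]; q=(R-B).mean(0); v=g[224:233].max(2).mean(0)
    def cross(a,lo,hi,th,up):
        for k in range(lo,hi):
            if (a[k]-th)*(a[k+1]-th)<=0 and (a[k+1]>a[k])==up: return k+(th-a[k])/(a[k+1]-a[k])
    L=cross(q,256,270,20,True);E=cross(v,293,260,0,True) if 0 else None
    print('head left',L,'v block',[(k,round(v[k])) for k in range(284,302)])
    print('jaw-head v',[(k,round(v[k])) for k in range(258,267)])
    print('q',[(k,round(q[k])) for k in range(284,302)])
E
python3 -c "
from h import *
dist(3)"
```

```text
head left 262.66870229007634 v block [(284, 187), (285, 190), (286, 183), (287, 168), (288, 167), (289, 169), (290, 150), (291, 128), (292, 130), (293, 133), (294, 133), (295, 132), (296, 127), (297, 129), (298, 150), (299, 163), (300, 166), (301, 166)]
jaw-head v [(258, 159), (259, 159), (260, 152), (261, 123), (262, 86), (263, 122), (264, 167), (265, 188), (266, 190)]
q [(284, 64), (285, 65), (286, 64), (287, 66), (288, 78), (289, 83), (290, 57), (291, 8), (292, -23), (293, -31), (294, -33), (295, -32), (296, -34), (297, -49), (298, -74), (299, -88), (300, -90), (301, -90)]
```

Request:
apply_moves(
  motion="31 0 0.5 0 0 0 -0.045;31 0 0.5 0 0 0 -0.045;31 0 0.5 0 0 0 -0.045;31 0 0.5 0 0 0 -0.045;31 0 0.5 0 0 0 -0.045;31 0 0.5 0 0 0 -0.045;31 0 0.5 0 0 0 -0.045;31 0 0.5 0 0 0 -0.045;31 0 0.5 0 0 0 -0.045;31 0 0.5 0 0 0 -0.045;31 0 0.5 0 0 0 -0.045;31 0 0.5 0 0 0 -0.045;31 0 0.5 0 0 0 -0.045;31 0 0.3 0 0 0 -0.02;31 0 0.3 0 0 0 0;31 0 0 0 0 0 0",
)

```text
time: 29.5
tool_pos: [0.489, -0.1547, 0.0634]
tool_rot: [-3.135, 0.002, 0.717]
contact_force: [-7.9, 10.0, 8.9]
opening: 0.0284
grip_force: 6.5
```

Request:
apply_moves(
  motion="31 0 -0.5 0 0 0 0.045;31 0 -0.5 0 0 0 0.045;31 0 -0.5 0 0 0 0.045;31 0 -0.5 0 0 0 0.045;31 0 -0.5 0 0 0 0.045;31 0 -0.5 0 0 0 0.045;31 0 -0.5 0 0 0 0.045;31 0 -0.5 0 0 0 0.045;31 0 -0.5 0 0 0 0.045;31 0 -0.5 0 0 0 0.045;31 0 -0.5 0 0 0 0.045;31 0 -0.5 0 0 0 0.045;31 0 -0.5 0 0 0 0.045;31 0 -0.3 0 0 0 0.02;31 0 -0.3 0 0 0 0;31 0 0 0 0 0 0",
)

```text
time: 31.5
tool_pos: [0.465, -0.096, 0.0641]
tool_rot: [3.136, -0.004, 0.112]
contact_force: [0.8, -13.2, -4.4]
opening: 0.0284
grip_force: 6.3
```

```bash
python3 -c "
from h import *
dist(3);gap()"
```

```text
head left 261.2155887230514 v block [(284, 182), (285, 167), (286, 165), (287, 165), (288, 146), (289, 123), (290, 128), (291, 131), (292, 131), (293, 128), (294, 125), (295, 140), (296, 157), (297, 165), (298, 166), (299, 166), (300, 165), (301, 164)]
jaw-head v [(258, 159), (259, 159), (260, 154), (261, 148), (262, 177), (263, 189), (264, 189), (265, 179), (266, 170)]
q [(284, 66), (285, 68), (286, 80), (287, 82), (288, 54), (289, 7), (290, -24), (291, -29), (292, -29), (293, -30), (294, -39), (295, -61), (296, -82), (297, -89), (298, -90), (299, -90), (300, -90), (301, -89)]
pad []
burner_center [[0.5838, 0.048, 0.0531], [0.4316, 0.2967, 0.0711]]
lever deg 187.01434421257926 r 0.11177935456246452 yaw 0.11193164274783296 F [  2.3 -11.5  -3.7]
```

Head is now against the back jaw and the pad is in by about 0.7 mm. Two more strokes should give about 8 mm.

Request:
apply_moves(
  motion="31 0 0.5 0 0 0 -0.045;31 0 0.5 0 0 0 -0.045;31 0 0.5 0 0 0 -0.045;31 0 0.5 0 0 0 -0.045;31 0 0.5 0 0 0 -0.045;31 0 0.5 0 0 0 -0.045;31 0 0.5 0 0 0 -0.045;31 0 0.5 0 0 0 -0.045;31 0 0.5 0 0 0 -0.045;31 0 0.5 0 0 0 -0.045;31 0 0.5 0 0 0 -0.045;31 0 0.5 0 0 0 -0.045;31 0 0.5 0 0 0 -0.045;31 0 0.3 0 0 0 -0.02;31 0 0.3 0 0 0 0;31 0 0 0 0 0 0",
)

```text
time: 33.8
tool_pos: [0.4883, -0.155, 0.0634]
tool_rot: [-3.135, 0.002, 0.716]
contact_force: [-9.3, 10.7, 9.4]
opening: 0.0284
grip_force: 6.5
```

Request:
apply_moves(
  motion="31 0 -0.5 0 0 0 0.045;31 0 -0.5 0 0 0 0.045;31 0 -0.5 0 0 0 0.045;31 0 -0.5 0 0 0 0.045;31 0 -0.5 0 0 0 0.045;31 0 -0.5 0 0 0 0.045;31 0 -0.5 0 0 0 0.045;31 0 -0.5 0 0 0 0.045;31 0 -0.5 0 0 0 0.045;31 0 -0.5 0 0 0 0.045;31 0 -0.5 0 0 0 0.045;31 0 -0.5 0 0 0 0.045;31 0 -0.5 0 0 0 0.045;31 0 -0.3 0 0 0 0.02;31 0 -0.3 0 0 0 0;31 0 0 0 0 0 0",
)

```text
time: 35.8
tool_pos: [0.4644, -0.0962, 0.0641]
tool_rot: [3.136, -0.004, 0.112]
contact_force: [0.8, -13.0, -2.6]
opening: 0.0285
grip_force: 6.2
```

```bash
python3 -c "
from h import *
dist(3);gap()"
```

```text
head left 261.2110552763819 v block [(284, 182), (285, 168), (286, 166), (287, 165), (288, 145), (289, 122), (290, 128), (291, 128), (292, 129), (293, 149), (294, 162), (295, 166), (296, 166), (297, 165), (298, 165), (299, 163), (300, 154), (301, 140)]
jaw-head v [(258, 159), (259, 159), (260, 154), (261, 148), (262, 177), (263, 189), (264, 189), (265, 180), (266, 170)]
q [(284, 66), (285, 70), (286, 81), (287, 81), (288, 53), (289, 5), (290, -25), (291, -31), (292, -44), (293, -70), (294, -86), (295, -90), (296, -90), (297, -89), (298, -90), (299, -88), (300, -80), (301, -58)]
pad []
burner_center [[0.585, 0.0466, 0.0544], [0.5143, 0.1783, 0.0447]]
lever deg 187.08809610879203 r 0.11248437924149178 yaw 0.11183303124610777 F [  0.9 -11.3  -4.2]
```

The pad is in by about 5.5 mm, inside the 4–11 mm band, and another stroke would come close to 11. I'll relax the lever, let go, lift off and check from above.

Request:
apply_moves(
  motion="31 0 0.5 0 0 0 0;31 0 0.5 0 0 0 0;31 0 0.2 0 0 0 0;100 0 0 0 0 0 0;100 0 0 0 0 0 0;100 0 0 0 0 0 0;100 0 0 0 0 0 0;100 0 0 0 0 0 0;100 0 0 -4 0 0 0;100 0 0 -5 0 0 0;100 0 0 -5 0 0 0;100 0 0 -5 0 0 0;100 0 0 -5 0 0 0;100 4 0 0 0 0 -0.17;100 3 -3 0 0 0 -0.17;100 0 0 0 0 0 0;100 0 0 0 0 0 0",
)

```text
time: 38.22
tool_pos: [0.5237, -0.0638, 0.3035]
tool_rot: [-3.142, 0.001, 0.45]
contact_force: [0.1, -0.3, -0.1]
opening: 0.0916
grip_force: 0.0
```

```bash
python3 - <<'E'
from h import *
st();dist(2);c=shot('wrist');find(c,['pad','burner_center','clamp'])
p=proj(c,[[.588,.03,.045]])[0];print(p)
x,y=np.clip(p.astype(int),[110,90],[530,390]);cv2.imwrite('pics/w9.png',cv2.resize(c[0]['img'][y-90:y+90,x-110:x+110,::-1],(733,600),interpolation=2));print('crop origin',x-110,y-90,'scale 3.333')
E
```

```text
{'time': 38.225, 'qpos': [-0.266, 0.3, 1.373, -0.001, 1.469, 0.855], 'tool_pos': [0.524, -0.064, 0.303], 'tool_rot': [-3.142, 0.001, 0.45], 'contact_force': [0.078, -0.348, -0.141], 'opening': 0.092, 'grip_force': 0.0}
head left None v block [(284, 56), (285, 54), (286, 53), (287, 56), (288, 61), (289, 67), (290, 68), (291, 66), (292, 69), (293, 78), (294, 92), (295, 108), (296, 121), (297, 128), (298, 130), (299, 129), (300, 127), (301, 125)]
jaw-head v [(258, 82), (259, 87), (260, 90), (261, 92), (262, 93), (263, 94), (264, 94), (265, 94), (266, 96)]
q [(284, -2), (285, -1), (286, -2), (287, -2), (288, -3), (289, -4), (290, -4), (291, -3), (292, -1), (293, 2), (294, 4), (295, 6), (296, 7), (297, 7), (298, 7), (299, 7), (300, 7), (301, 7)]
pad [([0.592, 0.022, 0.047], 0.85)]
burner_center [([0.588, 0.046, 0.054], 0.98), ([0.517, 0.17, 0.042], 0.68)]
clamp [([0.591, -0.015, 0.015], 0.61)]
[260.11253149  90.5577816 ]
crop origin 150 0 scale 3.333
```

View pics/w9.png

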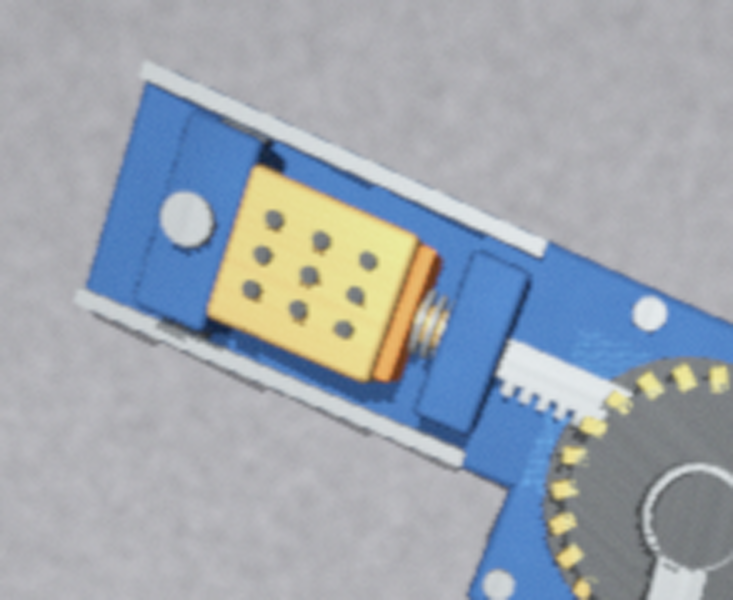

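```bash
python3 - <<'E'
from h import *
c=shot('wrist')
u=np.array([-.053,.9986])
def Y(c,pts,z): 
    w=ray(c,pts,z)[:,:2]; return (w@u).round(4)
P=lambda l:[(150+x/3.333,y/3.333) for x,y in l]
print('now pad rear',Y(c,P([(440,262),(421,322),(403,380)]),.044),'pad front',Y(c,P([(414,240),(390,320),(372,380)]),.044),'block',Y(c,P([(475,258),(448,338),(422,412)]),.051))
# w1 camera
H=np.array(c[0]['hand_eye']);R=Ro.from_euler('xyz',[3.141,0,1.571]).as_matrix()
d=(c[0],R@H[:3,:3],R@H[:3,3]+[.5137,-.0604,.3068],c[3])
Q=lambda l:[(240+x/2.2,y/2.2) for x,y in l]
print('w1 pad rear',Y(d,Q([(292,284),(385,281)]),.044),'front',Y(d,Q([(292,274),(385,270)]),.044),'block',Y(d,Q([(288,320),(395,315)]),.051))
E
```

```text
now pad rear [-0.0169 -0.0177 -0.0186] pad front [-0.0077 -0.009  -0.01  ] block [-0.0265 -0.0273 -0.0277]
w1 pad rear [-0.0283 -0.0292] front [-0.0238 -0.0243] block [-0.0439 -0.0443]
```

```bash
python3 - <<'E'
from h import *
c=shot('wrist');u=np.array([-.053,.9986]);v=np.array([.9986,.053])
H=np.array(c[0]['hand_eye']);R=Ro.from_euler('xyz',[3.141,0,1.571]).as_matrix()
d=(c[0],R@H[:3,:3],R@H[:3,3]+[.5137,-.0604,.3068],c[3])
i1=cv2.imread('pics/w1.png')[:,:,::-1];i2=c[0]['img']
def prof(cam,im,off,z,a,b):
    # sample along clamp y at height z, lateral clamp offset off from bed centre line (.5892,.038)
    o=np.array([.5892,.038]);o0=o@u
    for s in np.arange(a,b,-.001):
        X=o+v*off+u*(s-o0);p=proj(cam,[[*X,z]])[0]
        q=cv2.getRectSubPix(np.ascontiguousarray(im),(1,1),tuple(map(float,p)))[0,0]
        yield f"{s*1000:.0f}:{q[0]},{q[1]},{q[2]}"
print('w1',' '.join(prof(d,i1,.0,.051,-.018,-.068)))
print('now',' '.join(prof(c,i2,.012,.051,.0,-.05)))
E
```

```text
w1 -18:88,140,207 -19:89,141,207 -20:89,141,206 -21:88,141,206 -22:89,140,206 -23:89,134,199 -24:98,100,133 -25:147,101,70 -26:218,161,91 -27:236,186,110 -28:236,189,113 -29:235,182,106 -30:224,161,101 -31:199,181,155 -32:207,207,205 -33:198,184,156 -34:219,196,145 -35:196,192,183 -36:208,204,196 -37:205,182,138 -38:203,187,156 -39:212,209,202 -40:206,194,166 -41:176,161,131 -42:186,184,177 -43:212,206,192 -44:195,173,135 -45:98,97,103 -46:56,91,141 -47:78,126,190 -48:90,142,210 -49:89,144,210 -50:90,143,209 -51:91,143,209 -52:90,142,209 -53:89,141,208 -54:88,141,208 -55:87,140,207 -56:86,138,205 -57:88,138,205 -58:87,138,204 -59:87,137,203 -60:84,136,201 -61:86,136,200 -62:92,136,193 -63:143,160,190 -64:217,222,229 -65:224,229,234 -66:224,229,234 -67:223,229,235
now 0:222,219,147 -1:232,229,153 -2:235,231,155 -3:233,231,155 -4:234,233,157 -5:235,233,157 -6:234,233,157 -7:233,227,153 -8:222,204,132 -9:183,156,95 -10:178,125,69 -11:220,159,88 -12:231,175,101 -13:231,181,106 -14:222,170,97 -15:178,118,65 -16:123,73,39 -17:102,61,50 -18:90,86,120 -19:82,118,179 -20:81,130,197 -21:82,133,198 -22:84,134,199 -23:83,133,198 -24:80,129,192 -25:76,121,182 -26:77,125,187 -27:82,135,198 -28:85,136,201 -29:88,138,203 -30:86,138,203 -31:85,137,204 -32:87,138,205 -33:87,138,206 -34:87,139,206 -35:89,141,207 -36:89,141,207 -37:89,141,207 -38:89,141,207 -39:89,140,207 -40:85,136,203 -41:74,122,185 -42:55,91,144 -43:41,68,111 -44:56,91,144 -45:77,123,186 -46:83,133,198 -47:83,133,199 -48:84,133,199 -49:82,133,198
```

The pad estimates disagree (wrist about 4.7 mm, top about 5.7 mm). I'll repeat the first wrist view with the same relative geometry so parallax cancels.

Request:
apply_moves(
  motion="100 0 0 0 0 0 -0.16;100 0 0 0 0 0 -0.16;100 0 0 0 0 0 -0.16;100 0 0 0 0 0 -0.16;100 0 0 0 0 0 -0.16;100 0 0 0 0 0 -0.16;100 0 0 0 0 0 -0.16;100 2 -1 -0.3 0 0 0;100 0 0 0 0 0 0;100 0 0 0 0 0 0;100 0 0 0 0 0 0",
)

```text
time: 40.0
tool_pos: [0.5141, -0.0438, 0.3067]
tool_rot: [3.142, 0.0, 1.57]
contact_force: [0.1, -0.1, 0.2]
opening: 0.0919
grip_force: 0.0
```

```bash
python3 - <<'E'
from h import *
st();c=shot('wrist');u=np.array([-.053,.9986]);v=np.array([.9986,.053])
H=np.array(c[0]['hand_eye']);R=Ro.from_euler('xyz',[3.141,0,1.571]).as_matrix()
d=(c[0],R@H[:3,:3],R@H[:3,3]+[.5137,-.0604,.3068],c[3])
i1=cv2.imread('pics/w1.png')[:,:,::-1];i2=c[0]['img']
def prof(cam,im,offs,z,a,b):
    o=np.array([.5892,.038]);o0=o@u
    for s in np.arange(a,b,-.0007):
        qs=[]
        for off in offs:
            X=o+v*off+u*(s-o0);p=proj(cam,[[*X,z]])[0]
            qs.append(cv2.getRectSubPix(np.ascontiguousarray(im),(1,1),tuple(map(float,p)))[0,0])
        q=np.mean(qs,0);yield f"{s*1000:.1f}:{q[0]:.0f},{q[2]:.0f}"
o=np.arange(.012,.018,.001)
print('w1',' '.join(prof(d,i1,o,.048,-.022,-.066)))
print('now',' '.join(prof(c,i2,o,.048,-.004,-.046)))
print(np.round(c[2],4),np.round(d[2],4))
E
```

```text
{'time': 40.0, 'qpos': [-0.233, 0.275, 1.399, -0.0, 1.468, -0.233], 'tool_pos': [0.514, -0.044, 0.307], 'tool_rot': [3.142, 0.0, 1.57], 'contact_force': [0.106, -0.124, 0.228], 'opening': 0.092, 'grip_force': 0.0}
w1 -22.0:88,205 -22.7:89,203 -23.4:96,196 -24.1:134,150 -24.8:180,115 -25.5:228,98 -26.2:234,107 -26.9:236,110 -27.6:236,110 -28.3:235,111 -29.0:229,121 -29.7:190,148 -30.4:125,187 -31.1:96,201 -31.8:88,205 -32.5:89,206 -33.2:88,206 -33.9:88,205 -34.6:88,205 -35.3:88,205 -36.0:87,205 -36.7:87,205 -37.4:87,205 -38.1:87,205 -38.8:88,206 -39.5:87,205 -40.2:87,205 -40.9:87,204 -41.6:81,193 -42.3:69,171 -43.0:45,120 -43.7:35,97 -44.4:34,93 -45.1:43,114 -45.8:63,156 -46.5:79,188 -47.2:88,206 -47.9:91,209 -48.6:91,211 -49.3:91,211 -50.0:90,210 -50.7:92,211 -51.4:93,212 -52.1:92,211 -52.8:92,211 -53.5:91,210 -54.2:91,210 -54.9:91,210 -55.6:91,210 -56.3:90,209 -57.0:90,208 -57.7:89,208 -58.4:90,208 -59.1:90,207 -59.8:90,206 -60.5:88,205 -61.2:86,202 -61.9:78,188 -62.6:70,175 -63.3:69,173 -64.0:79,190 -64.7:86,202 -65.4:86,204
now -4.0:238,160 -4.7:239,160 -5.4:239,160 -6.1:238,160 -6.8:238,160 -7.5:238,158 -8.2:234,150 -8.9:225,129 -9.6:207,100 -10.3:211,94 -11.0:232,108 -11.7:235,110 -12.4:235,110 -13.1:233,111 -13.8:223,118 -14.5:161,149 -15.2:113,180 -15.9:87,202 -16.6:87,205 -17.3:87,206 -18.0:88,206 -18.7:87,206 -19.4:87,205 -20.1:87,205 -20.8:86,204 -21.5:83,198 -22.2:64,159 -22.9:44,116 -23.6:34,91 -24.3:40,103 -25.0:52,133 -25.7:72,176 -26.4:82,196 -27.1:88,206 -27.8:90,210 -28.5:90,210 -29.2:91,210 -29.9:91,210 -30.6:91,210 -31.3:90,210 -32.0:90,210 -32.7:91,210 -33.4:91,210 -34.1:91,210 -34.8:91,209 -35.5:91,209 -36.2:91,209 -36.9:90,208 -37.6:89,208 -38.3:89,208 -39.0:88,207 -39.7:88,206 -40.4:86,203 -41.1:81,194 -41.8:72,179 -42.5:69,172 -43.2:74,181 -43.9:84,200 -44.6:86,203 -45.3:87,204
[0.5134 0.0367 0.465 ] [0.5128 0.02   0.4651]
```

With matched geometry, the pad moved 15.5 mm and the jaw moved 20.5 mm, so the pad is about 5.0 mm in (±0.3). That is inside the band and the gripper is clear of everything, so I'll hand in.

```bash
python3 -c "
from cell import robot
print(robot.hand_in())"
```

```text
the job is handed in; nothing more can be done
None
```

I handed the job in at about 40 s: the burner head stands upright on the bed against the back jaw, clamped with the pad about 5 mm into its jaw (±0.3 mm by camera), the lever is released and the arm is clear. The hand-in returned no verdict.

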